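Load the sanding clamp with rails sorted by length

TASK

Load the sanding clamp: lay the four loose rails flat on its bed, pointing from the jaw to the stops, the two long rails side by side in the row of the shallow stop block and the two short ones side by side in the row of the deep stop block. Then wind the handwheel until the jaw holds all four rails snugly by their ends against the stops - feel for the resistance and stop there, do not crank it down hard - and let go. Leave the glue bottle, the sanding block and the hammer where they are.

Things in the scene. Friction and masses are not known exactly. Their poses are not given: they have to be found in the camera images.
- clamp: sanding clamp, a fixed plywood box 260 (x) x 325 (y) mm, its flat bed 85 mm above the bench. Origin at bench height; y points from the handwheel to the stops, z up. Bed: y -135 to 190 mm; fence, 26 mm above the bed, at y 160 to 190; blue end block, 34 mm above it, at y -130 to -100. Room for the fingers if the rails' centres are at x = -93, -31, 31, 93 mm
- jaw: blue jaw carrier, moved along y by the wheel; axes parallel to the clamp's, origin at the bottom centre of its front. On studs before it stands a cork-lined facing (236 x 16 x 26 mm), its front 16 to 21.5 mm from the origin: differs each time, not measured. It touches all four rails when its front is at clamp y = -10 mm, 9 to 24 mm from its start, and pushes rails lying short home
- stop_long: shallow wooden stop block, fixed to the clamp's fence: 118 (x) x 20 (y) x 26 mm high, axes parallel to the clamp's, underside on the bed. Origin: bottom centre of its REAR face, on the fence; the front face, which the long rails' ends bear on, is 20 mm from it along -y. The two blocks swap places (centres 62 mm either side of the clamp's middle)
- stop_short: deep wooden stop block, fixed to the clamp's fence: 118 (x) x 50 (y) x 26 mm high, axes parallel to the clamp's, underside on the bed. Origin: bottom centre of its REAR face, on the fence; the front face, which the short rails' ends bear on, is 50 mm from it along -y. The two blocks swap places (centres 62 mm either side of the clamp's middle)
- long_a: wooden rail, 150 mm long overall, about 112 g: a square bar 34 x 34 mm with a centred stub tenon (12 mm long, 12 wide, 24 high) on each end; origin at its centre, x along its length. One of the two long ones. Starts lying on the bench left of the clamp, roughly along world y, side by side with the other three, 25 mm or more apart
- long_b: wooden rail, 150 mm long overall, about 112 g: a square bar 34 x 34 mm with a centred stub tenon (12 mm long, 12 wide, 24 high) on each end; origin at its centre, x along its length. One of the two long ones. Starts lying on the bench left of the clamp, roughly along world y, side by side with the other three, 25 mm or more apart
- short_a: wooden rail, 120 mm long overall, about 90 g: a square bar 34 x 34 mm with a centred stub tenon (12 mm long, 12 wide, 24 high) on each end; origin at its centre, x along its length. One of the two short ones. Starts lying on the bench left of the clamp, roughly along world y, side by side with the other three, 25 mm or more apart
- short_b: wooden rail, 120 mm long overall, about 90 g: a square bar 34 x 34 mm with a centred stub tenon (12 mm long, 12 wide, 24 high) on each end; origin at its centre, x along its length. One of the two short ones. Starts lying on the bench left of the clamp, roughly along world y, side by side with the other three, 25 mm or more apart
- wheel (a joint): angle w (rad) of the dark iron handwheel, 104 mm across, 0 to 5 at the start; grows clockwise seen facing the wheel (looking along the clamp's +y), closing the jaw 12 mm a turn (3-start screw). Free running takes 5 to 7 N at the handle; once all rails are nipped this rises by about 2 N per mm of handle travel, 4 N a rail for each newton. Snug: 5 to 12 N above free. It stays where it is let go
- wheel_axis (a point): point on the wheel's axis, 206 mm from the clamp's origin along its -y and 99 mm above the bench, level with the grip point of the handle, which circles it 34 mm out: at wheel angle w the grip point is at (34 sin w, 0, 34 cos w) mm from here in the clamp's axes (w = 0: on top)
- handle_grip (a point): grip point on the axis of the wheel's handle: black, 23 to 25 mm thick, 72 mm long, parallel to the clamp's y, standing out from the wheel's face and revolving freely on its pin, so it can be held from above with the fingers pointing down all the way round. 54 mm from the wheel's rim; 20 mm from the handle's end
- glue: glue bottle standing at the far side, 68 mm across, 190 mm high; leave it
- sanding_block: cork sanding block 112 x 64 x 35 mm at the near right; leave it
- hammer: hammer, 280 mm, lying at the far right; leave it
There are look-alikes about, which are no part of the job. What is shaped like the short_a but green is not meant. What is shaped like the short_b but green is not meant.

How it is judged:
By the outcome, as a careful person would: the job done as asked, in the order asked, and still so for the second after the job is handed in, with the robot touching nothing.
It also fails if it takes over 72 s, if anything falls off the work surface, if the arm or the gripper's body presses on something with over 40 N, if the wrist force passes 120 N, or if a joint passes its speed limit or range.

ROBOT

A 6-joint arm with a two-finger parallel gripper is mounted at the origin on the work surface. World frame = base frame: x ahead of the robot, y to its left, z up, the work surface at z = 0. Lengths are in m, angles in rad, forces in N, time in s.
With the tool pointing down it reaches from about 0.275 to 0.875 m from the base axis. Payload 12.5 kg.
Tool frame: the origin (TCP) lies on the centre line of the jaws, within the pads' length; the fingertips stand 8 mm ahead of it and the grasp point (between the pads) lies 11 mm behind it; z points along the fingers, y is the line along which they close (so a half turn about z gives the same grasp; the last joint's range is limited). The gripper opens to 85 mm and grips with 20 to 120 N. Pads are 22 mm wide; open, the fingers measure 114 mm over their backs; the gripper's body (76 mm by 85 mm) begins 54 mm behind the grasp point. The pads swing forward as they close: fully open they stand 13 mm farther back than shut.
Start: joints at [1.225, 0.351, 1.652, -0, 1.139, -0.085], TCP at [0.142, 0.531, 0.239] pointing down, gripper open.
Joint ranges: [-2.75, 2.75], [-0.79, 2.1], [0.01, 2.65], [-1.57, 4.71], [0.07, 3.14], [-2.87, 2.87]. Speed limits (rad/s): [2.22, 2.22, 2.79, 3.14, 3.14, 3.14].

INTERFACE

Orientations are given as a unit quaternion [x, y, z, w].
In Python, from workcell import sensors, optics, bot gives the robot as it stands.
- The arm moves only by the tool drive_tool, never from a script. Its arguments are lists of equal length, an entry for each row: "dp": the shift along the tool's x, y, z in mm, a list of three; "rotation": the turn, a rotation vector about the tool's x, y, z in degrees, a list of three. In form: {"dp": [[dx, dy, dz], ...], "rotation": [[wx, wy, wz], ...]}. A call has exactly 8 rows; each row shifts and turns the commanded pose from where the row before left it, along the tool's axes as they then stand; what a row does not reach is not made up. A row lasts 1/8 s, in which the tool goes at most 62.5 mm and 10.7 degrees, less where a joint would pass 70% of its speed; a pose out of reach is approached as far as the arm can. A call with a gripper value outside its range is refused whole. "jaw" is the finger opening in mm, from 0 to 85.4, set as the call begins (left out, the last holds). The fingers move at their own pace and stop on an object; "squeeze" is the grip in N (left out, the last holds). Time passes only in rows, so rows that do not move let the fingers close, or fill a call up. It gives the time, the measured TCP pose, the force, the opening and the grip force at its end, in the units of the state.
- sensors.read_state(): the state, without advancing time (a new reading comes with each control period).
- optics.capture(name): name is "scene" or "top" or "wrist"; returns the picture (384x512x3 uint8, blue, green, red); there is no depth.
- optics.calibration(name): a dict with "camera_matrix" (3x3 intrinsics, pixels), "distortion" ([k1, k2, p1, p2, k3] as OpenCV has them; the pictures are not rectified), "camera_from_world" (4x4, takes a point from world to camera coordinates). Camera axes: x right, y up, looking along -z (the intrinsics and any distortion apply to the point x, -y, -z); pixel columns grow to the right and rows downward; lengths in m; the calibration is good to about 2 mm. A picture is of the moment at which its call begins: read the wrist's pose just before it. calibration takes no time and is no camera call; for the wrist camera it gives the pose at the moment of the call.
- bot.hand_in(): hands the job in; it is judged then, once.
The state is a dict: "t": time; "joint_positions": joint angles; "dq": joint speeds; "tau": joint torques, N m; "tool_pos": TCP position; "ee_rot": TCP orientation; "force": force on the tool from outside, world axes, zero at the start; "torque": the same for the moment, N m; "grip_width": finger opening in m; "finger_force": force on a finger pad.
Only numpy, scipy, OpenCV 4.12 (cv2) and the standard library are available. Lean on these libraries where they do the work, as an engineer would, in place of code of your own. Each camera call takes 0.05 s, during which the arm holds its last target. There are 200 camera calls.

## Working session

There is one attempt and no reset: what is moved stays moved. The work goes in short steps, Python scripts to look and compute and a tool call to move; the robot and the scene stay as the last step left them, time stands still between calls to the robot, and variables do not carry over. Pictures are saved under pics/ and viewed, at most 10 in all, crops included, and the job is handed in when it is done.

Besides the shell and the picture viewer there is one more tool, called after "Request:" by a JSON object that holds its "name" and its "arguments". drive_tool: Moves the arm, as the interface text tells. Its arguments: {"type":"object","properties":{"dp":{"type":"array"},"rotation":{"type":"array"},"jaw":{"type":"number"},"squeeze":{"type":"number"}},"required":["dp","rotation"]}

```bash
mkdir -p pics
python3 - <<'E'
from workcell import sensors, optics, bot
import cv2,numpy as np
s=sensors.read_state();print(s)
for n in("scene","top"):
    cv2.imwrite(f"pics/{n}0.png",cv2.resize(optics.capture(n),(800,600),interpolation=cv2.INTER_CUBIC))
    c=optics.calibration(n);print(n,np.round(c["camera_matrix"],1).tolist(),c["distortion"],np.round(c["camera_from_world"],3).tolist())
E
```

```text
{'t': 0.0, 'joint_positions': array([ 1.22540844e+00,  3.51227324e-01,  1.65244888e+00, -2.19465425e-05,
        1.13908868e+00, -8.45932173e-02]), 'dq': array([-7.45542193e-04, -4.65214808e-04, -2.36061209e-05, -5.15266212e-04,
       -1.86251190e-03,  2.31281170e-06]), 'tau': array([ 1.06836786e-03, -5.06089926e+01, -2.91402555e+01, -4.56879172e-05,
        4.40539516e-03,  1.22155444e-05]), 'tool_pos': array([0.14168098, 0.53109604, 0.23875387]), 'ee_rot': array([ 1.30023535e-01,  9.91510735e-01, -5.74752061e-04, -1.15307319e-04]), 'force': array([-0.20829284,  0.49150041,  0.55350653]), 'torque': array([0.05627971, 0.02037691, 0.02160903]), 'finger_force': 0.0, 'grip_width': 0.0852428534297363}
scene [[434.9, 0.0, 262.6], [0.0, 434.9, 187.0], [0.0, 0.0, 1.0]] [-0.00261521  0.          0.          0.          0.        ] [[-0.62, 0.784, 0.017, 0.302], [-0.639, -0.517, 0.57, 0.296], [0.456, 0.343, 0.821, -1.533], [0.0, 0.0, 0.0, 1.0]]
top [[472.6, 0.0, 256.3], [0.0, 472.6, 182.3], [0.0, 0.0, 1.0]] [-0.17494382  0.          0.          0.          0.        ] [[0.015, -1.0, 0.014, 0.027], [0.996, 0.016, 0.084, -0.542], [-0.085, 0.013, 0.996, -1.292], [0.0, 0.0, 0.0, 1.0]]
```

View pics/top0.png

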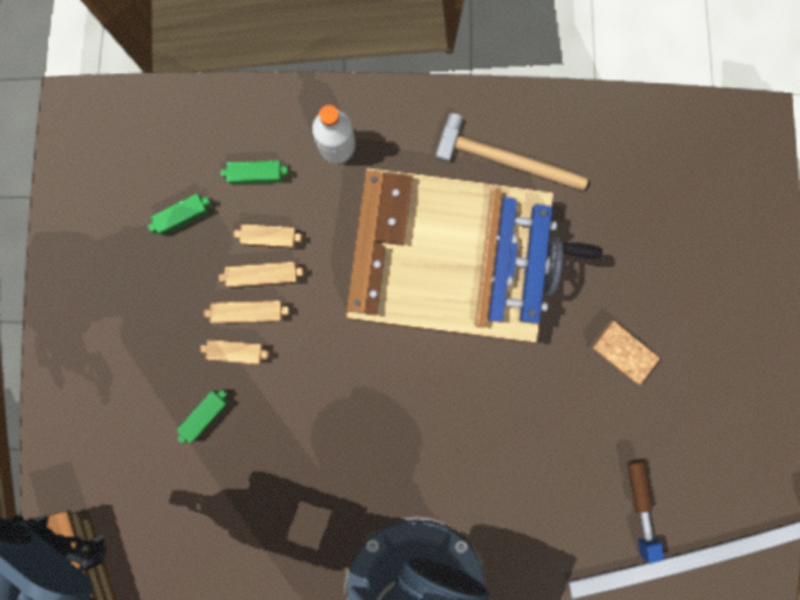

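View pics/scene0.png

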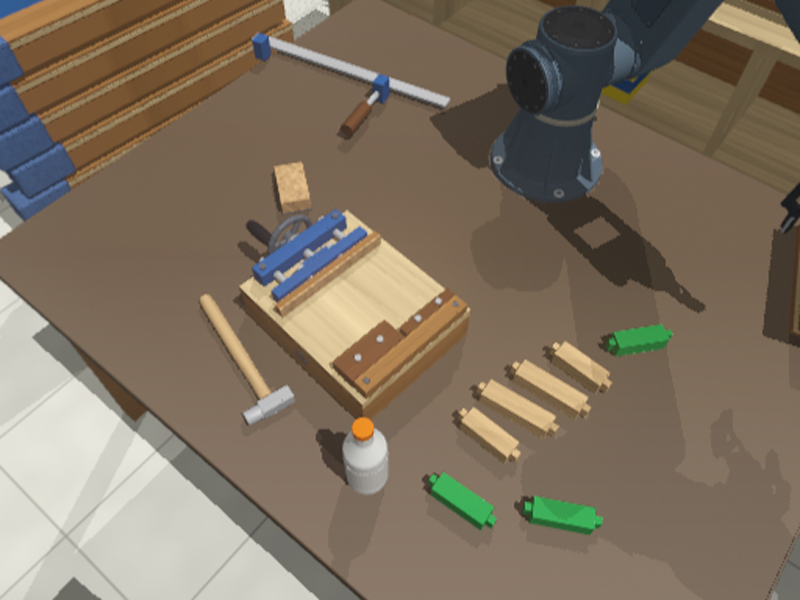

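Top view (800×600 px): rails at about (268,236) short, (262,274) long, (247,312) long, (235,352) short. The deep stop is at the far side (395,208), the shallow one at the near side (375,278). The handle points to (590,250), and the scene view agrees with all this.

```bash
cat > h.py <<'E'
import numpy as np,cv2
from scipy.optimize import minimize,least_squares
from workcell import sensors,optics,bot
F=np.diag([1,-1,-1])
def proj(P,c):
    T=np.array(c["camera_from_world"]);P=np.atleast_2d(P)@T[:3,:3].T+T[:3,3]
    return cv2.projectPoints(np.ascontiguousarray(P@F),np.zeros(3),np.zeros(3),np.array(c["camera_matrix"]),np.array(c["distortion"]))[0][:,0]
def back(uv,z,c):
    T=np.array(c["camera_from_world"]);R=T[:3,:3];o=-R.T@T[:3,3]
    n=cv2.undistortPoints(np.array(uv,float).reshape(-1,1,2),np.array(c["camera_matrix"]),np.array(c["distortion"]))[:,0]
    d=np.c_[n,np.ones(len(n))]@F@R
    return o+d*((z-o[2])/d[:,2])[:,None]
def box(x0,x1,y0,y1,z0,z1): return np.array([[x,y,z] for x in(x0,x1) for y in(y0,y1) for z in(z0,z1)],float)
E
python3 - <<'E'
from h import *
c=optics.calibration("top")
print("rails",back(np.array([[268,236],[262,274],[247,312],[235,352]])*.64-.18,.034,c).round(3).tolist())
# clamp: bed corners etc
print("bedcorners",back(np.array([[368,169],[553,193],[537,341],[347,317]])*.64-.18,.1,c).round(3).tolist())
img=optics.capture("wrist");cv2.imwrite("pics/wrist0.png",cv2.resize(img,(800,600)))
print(optics.calibration("wrist"))
top=cv2.imread("pics/top0.png")
crop=top[150:350,340:620];cv2.imwrite("pics/clamp.png",cv2.resize(crop,None,fx=2.85,fy=2.85,interpolation=cv2.INTER_CUBIC))
for p in[(268,236),(262,274),(247,312),(235,352),(268,250),(300,255)]:print(p,top[p[1],p[0]])
E
```

```text
rails [[0.625, 0.273, 0.034], [0.557, 0.282, 0.034], [0.489, 0.307, 0.034], [0.418, 0.326, 0.034]]
bedcorners [[0.733, 0.095, 0.1], [0.698, -0.223, 0.1], [0.445, -0.194, 0.1], [0.48, 0.125, 0.1]]
{'camera_matrix': array([[304.17981038,   0.        , 253.31875354],
       [  0.        , 304.17981038, 192.94543255],
       [  0.        ,   0.        ,   1.        ]]), 'distortion': array([-0.06309076,  0.        ,  0.        ,  0.        ,  0.        ]), 'camera_from_world': array([[ 0.25756845,  0.96625949, -0.00104093, -0.54908046],
       [-0.92791144,  0.24704553, -0.27919325,  0.03688585],
       [-0.26951597,  0.07287727,  0.96023437, -0.37820575],
       [ 0.        ,  0.        ,  0.        ,  1.        ]])}
(268, 236) [150 206 239]
(262, 274) [153 211 241]
(247, 312) [152 210 241]
(235, 352) [149 204 238]
(268, 250) [ 87 101 116]
(300, 255) [ 87  98 117]
```

View pics/wrist0.png

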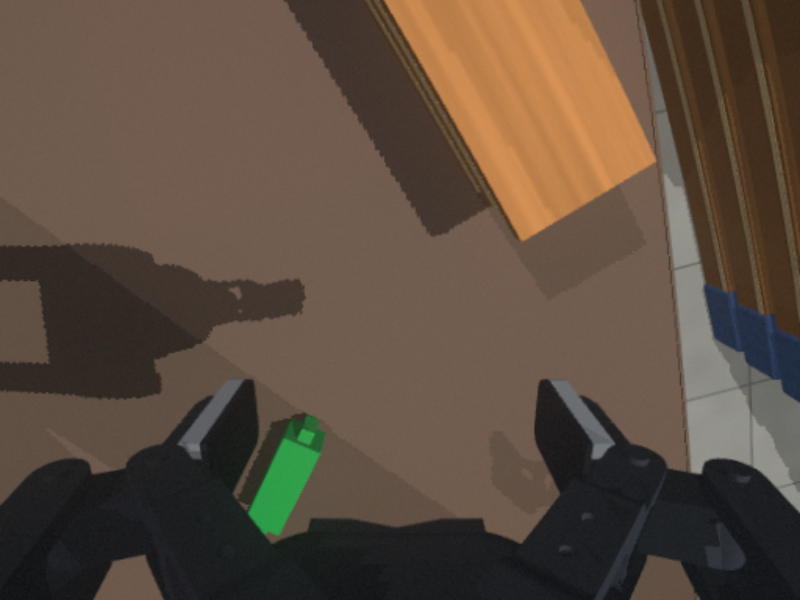

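View pics/clamp.png

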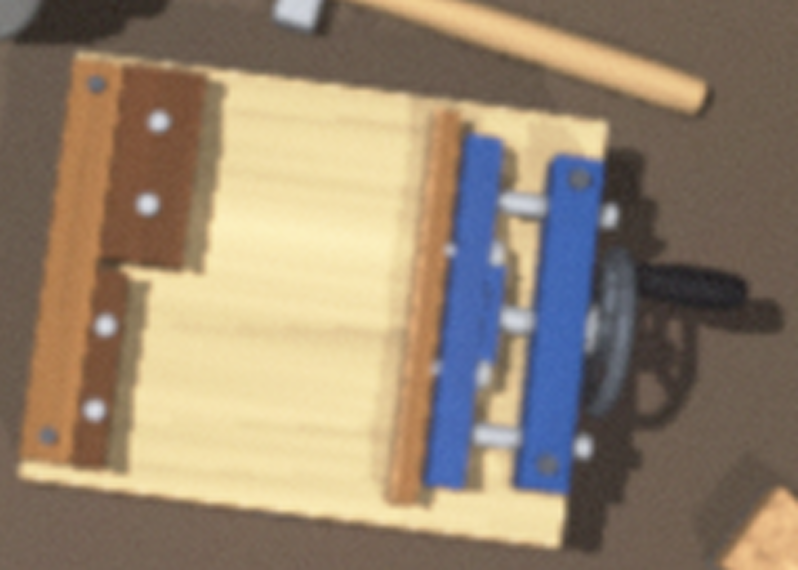

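```bash
cat >> h.py <<'E'
from scipy.spatial.transform import Rotation as Rn
def pose():
    s=sensors.read_state();R=Rn.from_quat(s["ee_rot"]).as_matrix();return s["tool_pos"],R
def tgt(ang): # tool x at angle ang (deg), z down
    a=np.radians(ang);x=np.array([np.cos(a),np.sin(a),0]);z=np.array([0,0,-1.]);return np.c_[x,np.cross(z,x),z]
def plan(p,R,P,Rt,n):
    dv=Rn.from_matrix(R.T@Rt).as_rotvec()/n;rows=[]
    for i in range(n):
        d=R.T@((np.array(P)-p)/(n-i))*1000;p=p+R@d/1000;R=R@Rn.from_rotvec(dv).as_matrix()
        rows.append(d)
    print("dp",np.round(rows,1).tolist(),"rot",np.round(np.degrees(dv),2).tolist());return p,R
E
python3 - <<'E'
from h import *
c=optics.calibration("top")
px=np.array([[607,122],[560,548],[18,478],[207,75],[183,270],[127,270],[103,468],[77,55]])/2.85+[340,150]
px=(px+.5)*.64-.5
M=np.array([[130,-135,85],[-130,-135,85],[-130,190,85],[121,110,111],[3,110,111],[-3,140,111],[-121,140,111],[130,190,111]])/1000
def w(q,M):
    k,s=np.cos(q[2]),np.sin(q[2]);return M@np.array([[k,s,0],[-s,k,0],[0,0,1]])+[q[0],q[1],0]
f=lambda q:(proj(w(q,M),c)-px).ravel()
r=least_squares(f,[.59,-.05,-.1],loss='soft_l1');print(r.x,np.degrees(r.x[2]),f(r.x).reshape(-1,2).round(2).tolist())
p,R=pose();plan(p,R,[.53,.23,.25],tgt(90),8)
E
```

```text
[ 0.58727392 -0.07662204 -0.11369966] -6.514510530201452 [[-0.14, 0.24], [-0.08, 0.01], [0.11, 0.07], [0.08, -0.35], [-0.25, -0.24], [0.61, 0.54], [0.06, 0.97], [-0.33, -3.02]]
dp [[-56.6, -23.9, -1.4], [-59.7, -14.3, -1.4], [-61.3, -4.4, -1.4], [-61.2, 5.7, -1.4], [-59.4, 15.6, -1.4], [-56.1, 25.0, -1.4], [-51.3, 33.8, -1.4], [-45.1, 41.7, -1.4]] rot [-0.01, 0.0, 9.38]
```

Request:
{"name": "drive_tool", "arguments": {"dp": [[-56.6,-23.9,-1.4],[-59.7,-14.3,-1.4],[-61.3,-4.4,-1.4],[-61.2,5.7,-1.4],[-59.4,15.6,-1.4],[-56.1,25,-1.4],[-51.3,33.8,-1.4],[-45.1,41.7,-1.4]], "rotation": [[0,0,9.4],[0,0,9.4],[0,0,9.4],[0,0,9.4],[0,0,9.4],[0,0,9.4],[0,0,9.4],[0,0,9.4]], "jaw": 46, "squeeze": 40}}

```text
t: 1.15
tool_pos: [0.5311, 0.2281, 0.2505]
ee_rot: [0.71, 0.704, -0.0, -0.0]
force: [0.1, 1.8, -0.2]
grip_width: 0.0459
finger_force: 0.0
```

Run:
```python
from h import *
c=optics.calibration("wrist");img=optics.capture("wrist");np.save("w1.npy",img)
import pickle;pickle.dump(c,open("c1.pkl","wb"))
print(sensors.read_state()["joint_positions"].round(3), optics.calibration("wrist")["camera_from_world"]-c["camera_from_world"])
cen=np.array([[.625,.273,.034],[.557,.282,.034],[.489,.307,.034],[.418,.326,.034]])
print(proj(cen,c).round(0).tolist())
big=cv2.resize(img,(800,600),interpolation=cv2.INTER_CUBIC);cv2.imwrite("pics/w1.png",big)
```

```text
[ 0.317  0.395  1.559 -0.002  1.186  0.337] [[-0.0001516  -0.01115293  0.00246941 -0.00265564]
 [ 0.01139481 -0.00053153 -0.00128845 -0.00172693]
 [ 0.00076896  0.00129203 -0.00037874  0.0005529 ]
 [ 0.          0.          0.          0.        ]]
[[335.0, 128.0], [276.0, 120.0], [214.0, 97.0], [149.0, 81.0]]
```

View pics/w1.png

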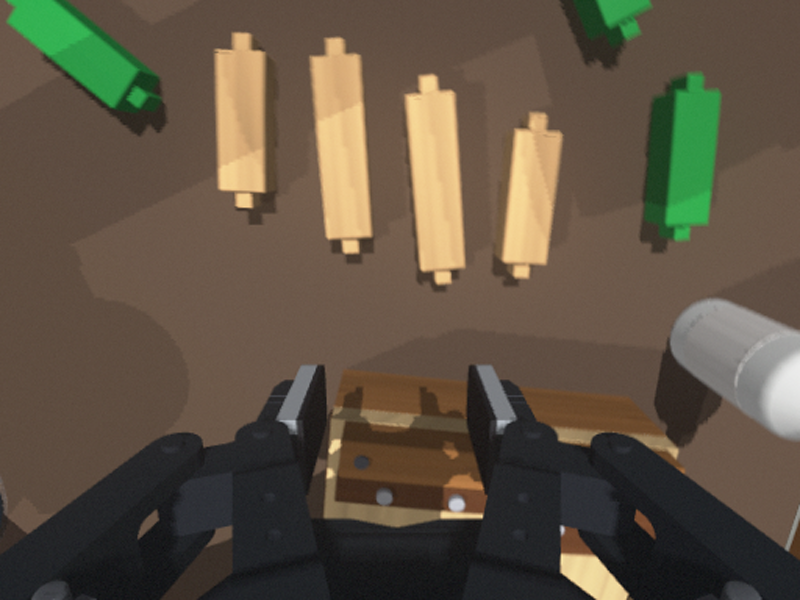

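The wrist view shows four rails with body centres near (242,120), (340,145), (435,180) and (530,195). I'll fit the model silhouettes.

```bash
cat > fit.py <<'E'
from h import *
def soft(polys,shape,S=4):
    m=np.zeros((shape[0],shape[1]),np.uint8);x0=None
    for P in polys: cv2.fillPoly(m,[np.round(P*256).astype(np.int32)],255,shift=8)
    return m
def rail(q,L,c,S):
    k,s=np.cos(q[2]),np.sin(q[2]);R=np.array([[k,s,0],[-s,k,0],[0,0,1]])
    b=L/2-.012;out=[]
    for x0,x1,hw,z in((-b,b,.017,.034),(-b-.012,-b,.006,.029),(b,b+.012,.006,.029)):
        P=np.array([[x0,-hw,z],[x1,-hw,z],[x1,hw,z],[x0,hw,z]])
        out.append((proj(P@R+[q[0],q[1],0],c)+.5)*S-.5)
    return out
def fit(img,c,x,y,L,S=4):
    big=cv2.resize(img,None,fx=S,fy=S,interpolation=cv2.INTER_LINEAR).astype(int)
    m=((big[...,2]>150)&(big[...,2]-big[...,0]>40)&(big[...,1]>110)).astype(np.uint8)
    n,l=cv2.connectedComponents(m);u,v=(proj([[x,y,.034]],c)[0]*S).astype(int)
    k=(l==l[v,u]); assert l[v,u]>0
    def cost(q):
        r=soft(rail(q,L,c,S),k.shape)>0;return 1-(r&k).sum()/(r|k).sum()
    best=None
    for a in(1.45,1.55,1.65,1.75):
        o=minimize(cost,[x,y,a],method="Nelder-Mead",options=dict(initial_simplex=[[x,y,a],[x+.008,y,a],[x,y+.008,a],[x,y,a+.08]],maxiter=90,xatol=1e-5,fatol=1e-4))
        if best is None or o.fun<best.fun:best=o
    return best
E
python3 - <<'E'
from fit import *
import pickle;c=pickle.load(open("c1.pkl","rb"));img=np.load("w1.npy")
t=cv2.resize(cv2.imread("pics/top0.png"),(512,384),interpolation=cv2.INTER_AREA);ct=optics.calibration("top")
for x,y,L in((.625,.273,.12),(.557,.282,.15),(.489,.307,.15),(.418,.326,.12)):
    for i,cc in((img,c),(t,ct)):
        o=fit(i,cc,x,y,L);print(o.x[:2].round(4),np.degrees(o.x[2]).round(2),round(o.fun,3))
E
```

```text
[0.63  0.274] 87.34 0.03
[0.6266 0.2772] 87.38 0.066
[0.5609 0.2844] 95.18 0.023
[0.5575 0.2865] 95.46 0.069
[0.4936 0.3087] 92.58 0.02
[0.4899 0.3108] 92.79 0.077
[0.4225 0.3286] 86.12 0.021
[0.4185 0.3302] 86.14 0.069
```

Run:
```python
from fit import *
a=sensors.read_state();c=optics.calibration("wrist");img=optics.capture("wrist")
print(a["t"],a["dq"].round(4))
import pickle;pickle.dump((c,img),open("c2.pkl","wb"))
sc=optics.capture("scene");cs=optics.calibration("scene")
for x,y,L in((.628,.275,.12),(.559,.285,.15),(.491,.309,.15),(.42,.329,.12)):
    for i,cc in((img,c),(sc,cs)):
        o=fit(i,cc,x,y,L);print(o.x[:2].round(4),np.degrees(o.x[2]).round(2),round(o.fun,3))
```

```text
1.2 [ 0.0836 -0.0319  0.0621  0.0099 -0.0331 -0.0963]
[0.6287 0.2752] 87.18 0.046
[0.6277 0.2776] 86.84 0.049
[0.5596 0.2852] 95.35 0.014
[0.558  0.2877] 94.75 0.046
[0.4921 0.3094] 92.9 0.019
[0.4903 0.3119] 92.38 0.039
[0.4209 0.3289] 86.15 0.061
[0.419  0.3317] 86.35 0.037
```

```bash
cat >> h.py <<'E'
CL=np.array([.5873,-.0766]);CA=np.radians(-6.51)
def cw(X,Y): k,s=np.cos(CA),np.sin(CA);return CL+np.array([k*X-s*Y,s*X+k*Y])/1000
PK=[(.6277,.2768,87.2),(.4195,.3305,86.2),(.5584,.2868,95.2),(.4908,.3109,92.7)]
PL=[cw(93,46),cw(31,46),cw(-31,61),cw(-93,61)]
def go(*segs): # segs: (P,ang,n)
    p,R=pose();print("at",p.round(4),"ang",np.degrees(np.arctan2(R[1,0],R[0,0])).round(2))
    for P,a,n in segs: p,R=plan(p,R,P,tgt(a),n)
E
python3 - <<'E'
from h import *
print(sensors.read_state()["dq"].round(4),PL)
x,y,a=PK[0];go(([x,y,.12],a,4),([x,y,.014],a,3))
E
```

```text
[ 0.0569 -0.0241  0.0385  0.0089  0.0009 -0.0188] [array([ 0.68491567, -0.04144063]), array([ 0.62331544, -0.03441128]), array([ 0.56341586, -0.01247865]), array([ 0.50181563, -0.0054493 ])]
at [0.5312 0.2278 0.2499] ang 89.63
dp [[12.4, 24.1, 32.5], [12.7, 23.9, 32.5], [12.9, 23.8, 32.5], [13.2, 23.7, 32.5]] rot [-0.01, 0.01, 0.61]
dp [[0.0, -0.0, 35.3], [0.0, -0.0, 35.3], [0.0, 0.0, 35.3]] rot [0.0, -0.0, 0.0]
```

Request:
{"name": "drive_tool", "arguments": {"dp": [[12.4,24.1,32.5],[12.7,23.9,32.5],[12.9,23.8,32.5],[13.2,23.7,32.5],[0,0,35],[0,0,35],[0,0,35],[0,0,0]], "rotation": [[0,0,0.6],[0,0,0.6],[0,0,0.6],[0,0,0.6],[0,0,0],[0,0,0],[0,0,0],[0,0,0]]}}

```text
t: 2.3
tool_pos: [0.6237, 0.2794, 0.013]
ee_rot: [0.722, 0.692, -0.002, -0.001]
force: [-0.1, -0.2, 1.2]
grip_width: 0.0462
finger_force: 0.0
```

Run:
```python
from h import *
p,R=pose();print(p.round(4),R.round(3).tolist(),sensors.read_state()["dq"].round(3))
```

```text
[0.6237 0.2794 0.013 ] [[0.043, 0.999, -0.005], [0.999, -0.043, -0.002], [-0.002, -0.005, -1.0]] [-0.004 -0.057 -0.041 -0.002  0.026  0.001]
```

Request:
{"name": "drive_tool", "arguments": {"dp": [[0,0,0],[0,0,0],[0,0,0],[0,0,0],[0,0,0],[0,0,-30],[0,0,-55],[0,0,-55]], "rotation": [[0,0,0],[0,0,0],[0,0,0],[0,0,0],[0,0,0],[0,0,0],[0,0,0],[0,0,0]], "jaw": 20}}

```text
t: 3.3
tool_pos: [0.6259, 0.279, 0.1569]
ee_rot: [0.723, 0.691, -0.0, -0.0]
force: [0.2, -0.4, -0.8]
grip_width: 0.0337
finger_force: 41.8
```

Run:
```python
from h import *
x,y=PL[0];k=.0026;x+=k*.11;y+=k
go(([x,y,.17],83.5,7),([x,y,.17],83.5,1))
```

```text
at [0.6259 0.279  0.1569] ang 87.46
dp [[-45.0, 10.5, -1.9], [-44.9, 10.9, -1.9], [-44.8, 11.4, -1.9], [-44.7, 11.8, -1.9], [-44.5, 12.2, -1.9], [-44.4, 12.7, -1.9], [-44.3, 13.1, -1.9]] rot [-0.0, 0.0, 0.57]
dp [[0.0, 0.0, 0.0]] rot [0.0, -0.0, -0.0]
```

Request:
{"name": "drive_tool", "arguments": {"dp": [[-45,10.5,-1],[-45,11,0],[-45,11.4,0],[-44.7,11.8,0],[-44.5,12.2,0],[-44.4,12.7,0],[-44.3,13.1,0],[0,0,0]], "rotation": [[0,0,0.57],[0,0,0.57],[0,0,0.57],[0,0,0.57],[0,0,0.57],[0,0,0.57],[0,0,0.57],[0,0,0]]}}

```text
t: 4.3
tool_pos: [0.6855, -0.0423, 0.1563]
ee_rot: [0.747, 0.664, -0.0, 0.0]
force: [0.1, 0.2, -0.8]
grip_width: 0.0338
finger_force: 41.9
```

Run:
```python
from h import *
x,y=PL[0];k=.0026;x+=k*.11;y+=k
print(sensors.read_state()["dq"].round(3))
go(([x,y,.102],83.5,5))
c=optics.calibration("wrist");img=optics.capture("wrist");import pickle;pickle.dump((c,img),open("c3.pkl","wb"))
cv2.imwrite("pics/w3.png",cv2.resize(img,(800,600),interpolation=cv2.INTER_CUBIC))
```

```text
[ 0.059 -0.008  0.022  0.017 -0.     0.027]
at [ 0.6855 -0.0423  0.1563] ang 83.26
dp [[0.7, -0.2, 10.9], [0.7, -0.1, 10.9], [0.7, -0.1, 10.9], [0.7, -0.1, 10.9], [0.7, -0.1, 10.9]] rot [0.0, 0.01, -0.05]
```

View pics/w3.png

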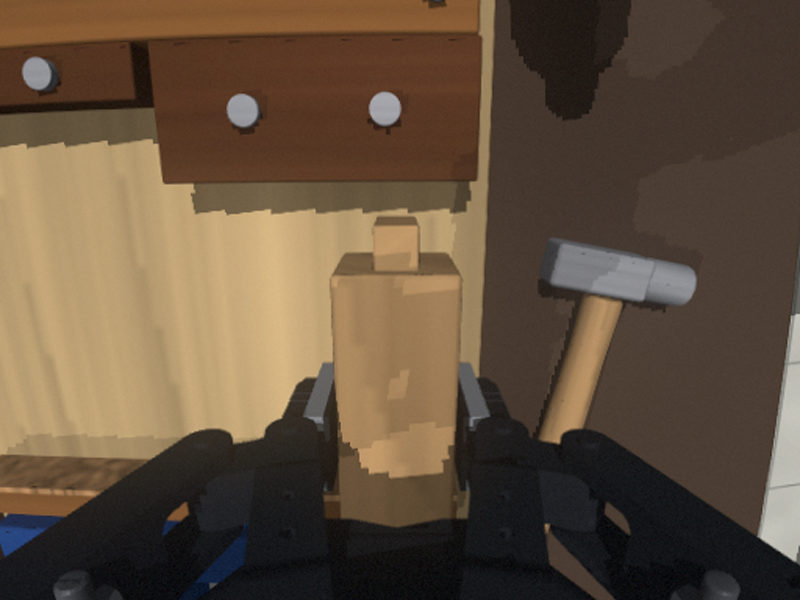

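The wrist view shows the deep stop's front top edge running from (163,182) to (477,180), and the held rail's far tenon tip at (397,218). I'll measure the gap.

Run:
```python
from h import *
import pickle;c,_=pickle.load(open("c3.pkl","rb"))
k,s=np.cos(CA),np.sin(CA)
def toC(P): d=(P[:,:2]-CL)*1000;return np.c_[k*d[:,0]+s*d[:,1],-s*d[:,0]+k*d[:,1]].round(1).tolist()
q=lambda l:(np.array(l)+.5)*.64-.5
print("stop (3,110),(121,110)",toC(back(q([[163,182],[477,180]]),.111,c)))
print("tenon",toC(back(q([[376,218],[418,218]]),.1563-.014+.029,c)), "body end",toC(back(q([[333,278],[460,278]]),.1563+.02,c)))
print("facing front top",toC(back(q([[10,457],[130,457]]),.111,c)))
p,R=pose();print("tcp",toC(p[None]))
```

```text
stop (3,110),(121,110) [[7.6, 110.3], [124.3, 110.0]]
tenon [[89.5, 102.7], [99.9, 102.7]] body end [[78.9, 88.6], [110.2, 88.5]]
facing front top [[-84.2, -10.5], [-25.2, -8.6]]
tcp [[93.2, 47.2]]
```

```bash
sed -i 's/^CL=.*/CL=np.array([.5888,-.0768]);CA=np.radians(-6.51)/' h.py
python3 - <<'E'
from h import *
x,y=cw(93,49)
go(([x,y,.102],83.5,5))
ct=optics.calibration("top");P=back(((np.array([[435,112],[390,500]])/2.85+[340,150])+.5)*.64-.5,.115,ct)
k,s=np.cos(CA),np.sin(CA);d=(P[:,:2]-CL)*1000;print(np.c_[k*d[:,0]+s*d[:,1],-s*d[:,0]+k*d[:,1]].round(1).tolist())
E
```

```text
at [ 0.6853 -0.0403  0.1563] ang 83.35
dp [[0.4, 0.3, 10.9], [0.4, 0.3, 10.9], [0.4, 0.3, 10.9], [0.4, 0.3, 10.9], [0.4, 0.3, 10.9]] rot [-0.0, -0.0, -0.03]
[[113.6, -26.5], [-117.3, -27.0]]
```

Request:
{"name": "drive_tool", "arguments": {"dp": [[0.4,0.3,15],[0.4,0.3,15],[0.4,0.3,12],[0.4,0.3,8],[0.4,0.3,3.5],[0,0,0],[0,0,0],[0,0,0]], "rotation": [[0,0,0],[0,0,0],[0,0,0],[0,0,0],[0,0,0],[0,0,0],[0,0,0],[0,0,0]]}}

```text
t: 5.35
tool_pos: [0.6873, -0.0373, 0.1034]
ee_rot: [0.746, 0.666, 0.0, 0.0]
force: [-0.8, 0.6, -1.2]
grip_width: 0.0335
finger_force: 41.9
```

Request:
{"name": "drive_tool", "arguments": {"dp": [[-1,0,2.5],[0,0,2],[0,0,0.5],[0,0,0],[0,0,0],[0,0,0],[0,0,0],[0,0,0]], "rotation": [[0,0,0],[0,0,0],[0,0,0],[0,0,0],[0,0,0],[0,0,0],[0,0,0],[0,0,0]]}}

```text
t: 6.35
tool_pos: [0.6874, -0.0381, 0.1015]
ee_rot: [0.746, 0.666, 0.001, 0.0]
force: [-10.9, 2.3, 26.4]
grip_width: 0.0335
finger_force: 45.3
```

Run:
```python
from h import *
p,R=pose();a=PK[1];u=p+[0,0,.07]
print(p);plan(p,R,u,tgt(83.5),1)
plan(u,tgt(83.5),[a[0],a[1],.12],tgt(86.2),8);plan(p,tgt(86.2),p-[0,0,.106],tgt(86.2),3)
```

```text
[ 0.6873798  -0.03809693  0.10149993]
dp [[0.0, 0.1, -70.0]] rot [0.08, -0.02, -0.03]
dp [[42.0, -38.5, 6.4], [42.2, -38.2, 6.4], [42.4, -38.0, 6.4], [42.7, -37.7, 6.4], [42.9, -37.5, 6.4], [43.1, -37.2, 6.4], [43.3, -37.0, 6.4], [43.5, -36.7, 6.4]] rot [0.0, 0.0, -0.34]
dp [[0.0, 0.0, 35.3], [0.0, 0.0, 35.3], [0.0, 0.0, 35.3]] rot [0.0, 0.0, 0.0]
```

Request:
{"name": "drive_tool", "arguments": {"dp": [[0,0,-2],[0,0,0],[0,0,0],[0,0,-30],[0,0,-38],[42,-38.5,0],[42.2,-38.2,0],[42.4,-38,6.4]], "rotation": [[0,0,0],[0,0,0],[0,0,0],[0,0,0],[0,0,0],[0,0,-0.34],[0,0,-0.34],[0,0,-0.34]], "jaw": 46}}

```text
t: 7.35
tool_pos: [0.5857, 0.1011, 0.1618]
ee_rot: [0.74, 0.672, 0.0, 0.0]
force: [-0.0, -0.0, -0.2]
grip_width: 0.0462
finger_force: 0.0
```

Request:
{"name": "drive_tool", "arguments": {"dp": [[42.7,-37.7,9],[42.9,-37.5,9],[43.1,-37.2,9],[43.3,-37,9],[43.5,-36.7,6.4],[0,0,0],[0,0,0],[0,0,0]], "rotation": [[0,0,-0.34],[0,0,-0.34],[0,0,-0.34],[0,0,-0.34],[0,0,-0.34],[0,0,0],[0,0,0],[0,0,0]]}}

```text
t: 8.35
tool_pos: [0.4202, 0.3296, 0.1193]
ee_rot: [0.731, 0.683, 0.0, 0.0]
force: [-0.8, 0.0, -0.5]
grip_width: 0.0463
finger_force: 0.0
```

Run:
```python
from h import *
x,y,a=PK[1];go(([x,y,.014],a,4))
```

```text
at [0.4202 0.3296 0.1193] ang 86.1
dp [[0.2, -0.2, 26.3], [0.2, -0.2, 26.3], [0.2, -0.2, 26.3], [0.2, -0.2, 26.3]] rot [0.0, -0.0, -0.02]
```

Request:
{"name": "drive_tool", "arguments": {"dp": [[0.2,-0.2,30],[0.2,-0.2,30],[0.2,-0.2,27],[0,0,18],[0,0,0],[0,0,0],[0,0,0],[0,0,0]], "rotation": [[0,0,0],[0,0,0],[0,0,0],[0,0,0],[0,0,0],[0,0,0],[0,0,0],[0,0,0]]}}

```text
t: 9.35
tool_pos: [0.4191, 0.3312, 0.0148]
ee_rot: [0.73, 0.683, 0.001, 0.0]
force: [-0.2, -0.3, 0.2]
grip_width: 0.046
finger_force: 0.0
```

Request:
{"name": "drive_tool", "arguments": {"dp": [[0,0,0],[0,0,0],[0,0,0],[0,0,0],[0,0,-10],[0,0,-40],[0,0,-55],[0,0,-45]], "rotation": [[0,0,0],[0,0,0],[0,0,0],[0,0,0],[0,0,0],[0,0,0],[0,0,0],[0,0,0]], "jaw": 20}}

```text
t: 10.35
tool_pos: [0.4187, 0.331, 0.1667]
ee_rot: [0.73, 0.683, 0.0, 0.0]
force: [0.1, -0.0, -2.1]
grip_width: 0.033
finger_force: 40.2
```

Run:
```python
from h import *
x,y=cw(31,49);go(([x,y,.165],83.5,7),([x,y,.105],83.5,1))
```

```text
at [0.4187 0.331  0.1667] ang 86.19
dp [[-49.7, 32.9, 0.2], [-49.5, 33.2, 0.2], [-49.3, 33.5, 0.2], [-49.1, 33.9, 0.2], [-48.8, 34.2, 0.2], [-48.6, 34.5, 0.2], [-48.4, 34.8, 0.2]] rot [0.01, -0.01, 0.38]
dp [[-0.0, 0.0, 60.0]] rot [-0.0, -0.0, -0.0]
```

Request:
{"name": "drive_tool", "arguments": {"dp": [[-50,33,0],[-50,33.2,0],[-49.5,33.5,0],[-49.5,33.9,0],[-49.3,34.2,0],[-49,34.5,0],[-49,34.8,0],[0,0,0]], "rotation": [[0,0,0.38],[0,0,0.38],[0,0,0.38],[0,0,0.38],[0,0,0.38],[0,0,0.38],[0,0,0.38],[0,0,0]]}}

```text
t: 11.35
tool_pos: [0.6261, -0.038, 0.1643]
ee_rot: [0.747, 0.665, 0.0, 0.0]
force: [-0.9, 0.1, -0.4]
grip_width: 0.0333
finger_force: 40.3
```

Request:
{"name": "drive_tool", "arguments": {"dp": [[0,0,0],[0,0,10],[0,0,20],[0,0,20],[0,0,8],[0,0,0],[0,0,0],[0,0,0]], "rotation": [[0,0,0],[0,0,0],[0,0,0],[0,0,0],[0,0,0],[0,0,0],[0,0,0],[0,0,0]]}}

```text
t: 12.35
tool_pos: [0.6254, -0.0346, 0.1068]
ee_rot: [0.746, 0.666, 0.0, 0.0]
force: [0.5, -0.4, -0.6]
grip_width: 0.0337
finger_force: 40.3
```

Run:
```python
from h import *
x,y=cw(31,46);go(([x,y,.103],83.5,2))
p,R=pose();a=PK[2];p[2]=.17
plan(p,R,[a[0],a[1],.10],tgt(a[2]),7)
```

```text
at [ 0.6254 -0.0346  0.1068] ang 83.53
dp [[-0.1, -0.3, 1.9], [-0.1, -0.3, 1.9]] rot [0.03, 0.0, 0.01]
dp [[44.5, -14.7, 10.0], [44.9, -13.4, 10.0], [45.3, -12.1, 10.0], [45.6, -10.8, 10.0], [45.9, -9.4, 10.0], [46.2, -8.1, 10.0], [46.4, -6.7, 10.0]] rot [0.01, 0.0, -1.67]
```

Request:
{"name": "drive_tool", "arguments": {"dp": [[0,0,2.5],[0,0,1.5],[0,0,0],[0,0,0],[0,0,0],[0,0,0],[0,0,0],[0,0,0]], "rotation": [[0,0,0],[0,0,0],[0,0,0],[0,0,0],[0,0,0],[0,0,0],[0,0,0],[0,0,0]]}}

```text
t: 13.35
tool_pos: [0.6251, -0.0345, 0.1022]
ee_rot: [0.746, 0.666, 0.0, 0.0]
force: [0.3, 0.0, 0.0]
grip_width: 0.0333
finger_force: 40.3
```

Request:
{"name": "drive_tool", "arguments": {"dp": [[0,0,0],[0,0,0],[0,0,0],[0,0,-30],[0,0,-36],[44.5,-14.7,0],[44.9,-13.4,5],[45.3,-12.1,10]], "rotation": [[0,0,0],[0,0,0],[0,0,0],[0,0,0],[0,0,0],[0,0,-1.67],[0,0,-1.67],[0,0,-1.67]], "jaw": 46}}

```text
t: 14.35
tool_pos: [0.5962, 0.1044, 0.1536]
ee_rot: [0.716, 0.698, 0.0, 0.0]
force: [1.1, 0.5, -0.6]
grip_width: 0.0459
finger_force: 0.0
```

Request:
{"name": "drive_tool", "arguments": {"dp": [[45.6,-10.8,12],[45.9,-9.4,12],[46.2,-8.1,12],[46.4,-6.7,10],[0,0,0],[0,0,0],[0,0,0],[0,0,0]], "rotation": [[0,0,-1.67],[0,0,-1.67],[0,0,-1.67],[0,0,-1.67],[0,0,0],[0,0,0],[0,0,0],[0,0,0]]}}

```text
t: 15.35
tool_pos: [0.5584, 0.2858, 0.1075]
ee_rot: [0.675, 0.738, 0.0, 0.0]
force: [0.7, -0.0, -0.4]
grip_width: 0.0462
finger_force: 0.0
```

Run:
```python
from h import *
x,y,a=PK[2];go(([x,y,.014],a,4))
```

```text
at [0.5584 0.2858 0.1075] ang 95.14
dp [[0.2, 0.0, 23.4], [0.2, 0.0, 23.4], [0.2, 0.0, 23.4], [0.2, 0.0, 23.4]] rot [0.01, -0.0, -0.01]
```

Request:
{"name": "drive_tool", "arguments": {"dp": [[0.2,0,30],[0.2,0,30],[0.2,0,24],[0.2,0,9.5],[0,0,0],[0,0,0],[0,0,0],[0,0,0]], "rotation": [[0,0,0],[0,0,0],[0,0,0],[0,0,0],[0,0,0],[0,0,0],[0,0,0],[0,0,0]]}}

```text
t: 16.35
tool_pos: [0.5581, 0.2876, 0.0142]
ee_rot: [0.674, 0.739, 0.0, 0.0]
force: [-0.0, -0.4, -0.2]
grip_width: 0.0462
finger_force: 0.0
```

Request:
{"name": "drive_tool", "arguments": {"dp": [[0,0,0],[0,0,0],[0,0,0],[0,0,0],[0,0,-10],[0,0,-40],[0,0,-55],[0,0,-45]], "rotation": [[0,0,0],[0,0,0],[0,0,0],[0,0,0],[0,0,0],[0,0,0],[0,0,0],[0,0,0]], "jaw": 20}}

```text
t: 17.35
tool_pos: [0.5578, 0.2875, 0.1661]
ee_rot: [0.674, 0.739, 0.0, 0.0]
force: [0.1, 0.5, -1.1]
grip_width: 0.0333
finger_force: 40.5
```

Run:
```python
from h import *
x,y=cw(-31,61);go(([x,y,.165],83.5,7))
```

```text
at [0.5578 0.2875 0.1661] ang 95.22
dp [[-42.8, -2.9, 0.1], [-42.9, -1.6, 0.1], [-42.9, -0.4, 0.1], [-42.9, 0.9, 0.1], [-42.8, 2.1, 0.1], [-42.8, 3.4, 0.1], [-42.6, 4.6, 0.1]] rot [0.01, -0.0, 1.67]
```

Request:
{"name": "drive_tool", "arguments": {"dp": [[-42.8,-2.9,0],[-42.9,-1.6,0],[-42.9,-0.4,0],[-42.9,0.9,0],[-42.8,2.1,0],[-42.8,3.4,0],[-42.6,4.6,0],[0,0,0]], "rotation": [[0,0,1.67],[0,0,1.67],[0,0,1.67],[0,0,1.67],[0,0,1.67],[0,0,1.67],[0,0,1.67],[0,0,0]]}}

```text
t: 18.35
tool_pos: [0.5649, -0.0151, 0.164]
ee_rot: [0.747, 0.665, -0.0, 0.0]
force: [-0.8, -0.3, -2.0]
grip_width: 0.0335
finger_force: 40.6
```

Request:
{"name": "drive_tool", "arguments": {"dp": [[0,0,0],[0,0,10],[0,0,20],[0,0,20],[0,0,9.5],[0,0,2],[0,0,0],[0,0,0]], "rotation": [[0,0,0],[0,0,0],[0,0,0],[0,0,0],[0,0,0],[0,0,0],[0,0,0],[0,0,0]]}}

```text
t: 19.35
tool_pos: [0.5654, -0.0127, 0.1028]
ee_rot: [0.746, 0.666, 0.0, 0.0]
force: [0.2, -0.5, -0.4]
grip_width: 0.0335
finger_force: 40.6
```

Run:
```python
from h import *
x,y=cw(-31,61);go(([x,y,.102],83.5,2))
p,R=pose();a=PK[3];p[2]=.17
plan(p,R,[a[0],a[1],.10],tgt(a[2]),7)
```

```text
at [ 0.5654 -0.0127  0.1028] ang 83.53
dp [[-0.0, -0.3, 0.4], [-0.0, -0.3, 0.4]] rot [0.03, 0.0, 0.02]
dp [[44.7, -15.8, 10.0], [45.1, -14.8, 10.0], [45.4, -13.7, 10.0], [45.7, -12.7, 10.0], [46.0, -11.7, 10.0], [46.2, -10.6, 10.0], [46.5, -9.5, 10.0]] rot [0.01, 0.0, -1.31]
```

Request:
{"name": "drive_tool", "arguments": {"dp": [[0,0,2],[0,0,0],[0,0,0],[0,0,-32],[0,0,-37],[44.7,-15.8,0],[45.1,-14.8,5],[45.4,-13.7,10]], "rotation": [[0,0,0],[0,0,0],[0,0,0],[0,0,0],[0,0,0],[0,0,-1.3],[0,0,-1.3],[0,0,-1.3]], "jaw": 46}}

```text
t: 20.35
tool_pos: [0.533, 0.1273, 0.1546]
ee_rot: [0.723, 0.691, 0.001, 0.0]
force: [1.5, -0.2, 0.9]
grip_width: 0.0461
finger_force: 0.0
```

Request:
{"name": "drive_tool", "arguments": {"dp": [[45.7,-12.7,12],[46,-11.7,12],[46.2,-10.6,12],[46.5,-9.5,10],[0,0,0],[0,0,0],[0,0,0],[0,0,0]], "rotation": [[0,0,-1.3],[0,0,-1.3],[0,0,-1.3],[0,0,-1.3],[0,0,0],[0,0,0],[0,0,0],[0,0,0]]}}

```text
t: 21.35
tool_pos: [0.4911, 0.3101, 0.1085]
ee_rot: [0.691, 0.723, 0.0, 0.0]
force: [-0.6, -0.6, 0.5]
grip_width: 0.0458
finger_force: 0.0
```

Run:
```python
from h import *
x,y,a=PK[3];go(([x,y,.014],a,4))
```

```text
at [0.4911 0.3101 0.1085] ang 92.55
dp [[0.2, -0.1, 23.6], [0.2, -0.1, 23.6], [0.2, -0.1, 23.6], [0.2, -0.1, 23.6]] rot [0.01, -0.0, -0.04]
```

Request:
{"name": "drive_tool", "arguments": {"dp": [[0.2,0,30],[0.2,0,30],[0.2,0,24],[0.2,0,10.5],[0,0,0],[0,0,0],[0,0,0],[0,0,0]], "rotation": [[0,0,0],[0,0,0],[0,0,0],[0,0,0],[0,0,0],[0,0,0],[0,0,0],[0,0,0]]}}

```text
t: 22.35
tool_pos: [0.4908, 0.3118, 0.0142]
ee_rot: [0.691, 0.723, 0.0, 0.0]
force: [-0.8, 0.3, -0.4]
grip_width: 0.046
finger_force: 0.0
```

Request:
{"name": "drive_tool", "arguments": {"dp": [[0,0,0],[0,0,0],[0,0,0],[0,0,0],[0,0,-10],[0,0,-40],[0,0,-55],[0,0,-45]], "rotation": [[0,0,0],[0,0,0],[0,0,0],[0,0,0],[0,0,0],[0,0,0],[0,0,0],[0,0,0]], "jaw": 20}}

```text
t: 23.35
tool_pos: [0.4905, 0.3117, 0.166]
ee_rot: [0.691, 0.723, 0.0, 0.0]
force: [0.1, -0.6, -1.2]
grip_width: 0.0334
finger_force: 40.3
```

Run:
```python
from h import *
x,y=cw(-93,61);go(([x,y,.165],83.5,7))
```

```text
at [0.4905 0.3117 0.166 ] ang 92.63
dp [[-45.4, -0.3, 0.1], [-45.4, 0.8, 0.1], [-45.3, 1.8, 0.1], [-45.3, 2.8, 0.1], [-45.2, 3.9, 0.1], [-45.1, 4.9, 0.1], [-45.0, 5.9, 0.1]] rot [0.01, -0.0, 1.3]
```

Request:
{"name": "drive_tool", "arguments": {"dp": [[-45.4,-0.3,0],[-45.4,0.8,0],[-45.3,1.8,0],[-45.3,2.8,0],[-45.2,3.9,0],[-45.1,4.9,0],[-45,5.9,0],[0,0,0]], "rotation": [[0,0,1.3],[0,0,1.3],[0,0,1.3],[0,0,1.3],[0,0,1.3],[0,0,1.3],[0,0,1.3],[0,0,0]]}}

```text
t: 24.35
tool_pos: [0.5033, -0.008, 0.164]
ee_rot: [0.747, 0.665, -0.0, 0.0]
force: [0.4, -1.1, -1.9]
grip_width: 0.0328
finger_force: 40.3
```

Request:
{"name": "drive_tool", "arguments": {"dp": [[0,0,0],[0,0,10],[0,0,20],[0,0,20],[0,0,9.5],[0,0,3],[0,0,0],[0,0,0]], "rotation": [[0,0,0],[0,0,0],[0,0,0],[0,0,0],[0,0,0],[0,0,0],[0,0,0],[0,0,0]]}}

```text
t: 25.35
tool_pos: [0.5037, -0.0057, 0.1017]
ee_rot: [0.746, 0.666, 0.0, 0.0]
force: [0.3, 0.2, -1.0]
grip_width: 0.0334
finger_force: 40.3
```

Request:
{"name": "drive_tool", "arguments": {"dp": [[0,0,2],[0,0,0],[0,0,0],[0,0,-30],[0,0,-50],[0,0,-50],[0,0,0],[0,0,0]], "rotation": [[0,0,0],[0,0,0],[0,0,0],[0,0,0],[0,0,0],[0,0,0],[0,0,0],[0,0,0]], "jaw": 46}}

```text
t: 26.35
tool_pos: [0.503, -0.0057, 0.2287]
ee_rot: [0.746, 0.666, -0.0, -0.0]
force: [0.6, -0.2, -0.6]
grip_width: 0.0458
finger_force: 0.0
```

Run:
```python
from h import *
p,R=pose()
t=optics.capture("top");cv2.imwrite("pics/top2.png",cv2.resize(t[85:235,210:410],(800,600),interpolation=cv2.INTER_CUBIC))
# move above the wheel handle region, for a wrist look: place camera (70mm +toolx) so it looks
x,y=cw(0,-206);go(([x,y,.25],83.5,7))
```

```text
at [ 0.5029 -0.0057  0.2282] ang 83.53
dp [[-38.1, 13.3, -3.1], [-38.1, 13.3, -3.1], [-38.1, 13.3, -3.1], [-38.1, 13.3, -3.1], [-38.1, 13.3, -3.1], [-38.1, 13.3, -3.1], [-38.1, 13.3, -3.1]] rot [-0.01, 0.0, 0.0]
```

View pics/top2.png

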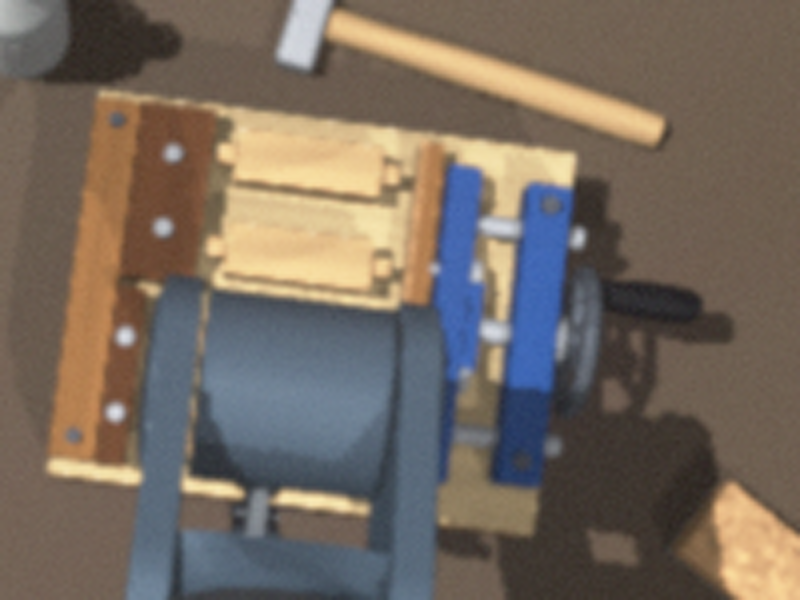

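The two short rails lie flat by the deep stop, and the arm hides the long ones. The handle runs from (605,297) to (700,303) in this crop. I'll solve for w from both views.

Run:
```python
from h import *
ct=optics.calibration("top");cs=optics.calibration("scene")
e_t=np.array([210+700/4-.4,85+303/4-.4]);e_s=np.array([250,224])*.64-.2
for w in np.arange(-2,5,.35):
    x,y=cw(34*np.sin(w),-226);P=[[x,y,.099+.034*np.cos(w)]]
    print(round(w,2),(proj(P,ct)[0]-e_t).round(1),(proj(P,cs)[0]-e_s).round(1))
```

```text
-2.0 [-4.3 25.5] [17.  -8.2]
-1.65 [-3.2 26.3] [ 17.3 -11.3]
-1.3 [-1.9 25.5] [ 16.4 -13.7]
-0.95 [-0.6 23.3] [ 14.5 -15.3]
-0.6 [ 0.6 19.8] [ 11.8 -15.7]
-0.25 [ 1.6 15.5] [  8.7 -14.9]
0.1 [ 2.1 11. ] [  5.4 -13. ]
0.45 [2.2 6.8] [  2.5 -10.2]
0.8 [1.8 3.5] [ 0.2 -6.9]
1.15 [1.  1.5] [-1.  -3.5]
1.5 [-0.1  1. ] [-1.1 -0.4]
1.85 [-1.4  2. ] [-0.  2.]
2.2 [-2.7  4.4] [2.  3.4]
2.55 [-3.8  7.8] [4.7 3.6]
2.9 [-4.7 11.9] [7.8 2.7]
3.25 [-5.2 16.2] [11.   0.8]
3.6 [-5.3 20.2] [13.7 -1.9]
3.95 [-5.  23.5] [15.9 -5.1]
4.3 [-4.2 25.6] [17.1 -8.4]
4.65 [-3.1 26.3] [ 17.3 -11.4]
```

Request:
{"name": "drive_tool", "arguments": {"dp": [[-38,13,-3],[-38,13,-3],[-38,13,-3],[-38,13,-3],[-38,13,-3],[-20,6,0],[0,0,0],[0,0,0]], "rotation": [[0,0,0],[0,0,0],[0,0,0],[0,0,0],[0,0,0],[0,0,0],[0,0,0],[0,0,0]]}}

```text
t: 27.4
tool_pos: [0.55, -0.2213, 0.2436]
ee_rot: [0.746, 0.666, -0.0, -0.001]
force: [-0.3, -0.5, 0.7]
grip_width: 0.046
finger_force: 0.0
```

Run:
```python
from h import *
c=optics.calibration("wrist");img=optics.capture("wrist");import pickle;pickle.dump((c,img),open("c4.pkl","wb"))
cv2.imwrite("pics/w4.png",cv2.resize(img,(800,600),interpolation=cv2.INTER_CUBIC))
for w in np.arange(0,6.3,.7):
    x,y=cw(34*np.sin(w),-206);print(round(w,2),(proj([[x,y,.099+.034*np.cos(w)]],c)[0]*1.5625).round(0))
go()
```

```text
0.0 [434. 398.]
0.7 [470. 391.]
1.4 [484. 377.]
2.1 [471. 362.]
2.8 [443. 354.]
3.5 [410. 354.]
4.2 [384. 362.]
4.9 [377. 377.]
5.6 [396. 392.]
at [ 0.5501 -0.2212  0.2439] ang 83.58
```

View pics/w4.png

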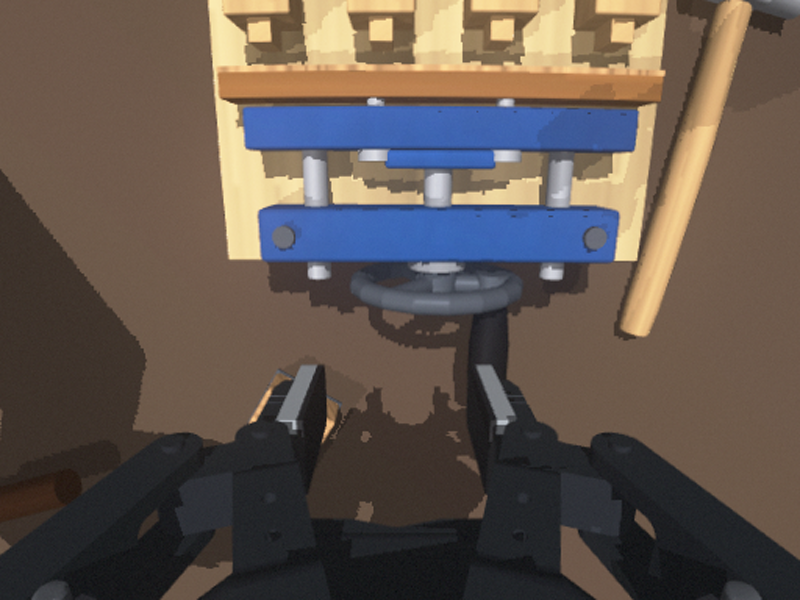

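The wrist view shows the handle at (489,340), so w≈1.5. All four rail ends stand ahead of the facing, whose front top edge is at v≈70, from u=219 to 665. I'll measure the jaw gap and plan the grasp.

Run:
```python
from h import *
import pickle;c,_=pickle.load(open("c4.pkl","rb"))
k,s=np.cos(CA),np.sin(CA)
def toC(P): d=(P[:,:2]-CL)*1000;return np.c_[k*d[:,0]+s*d[:,1],-s*d[:,0]+k*d[:,1]].round(1).tolist()
q=lambda l:(np.array(l)+.5)*.64-.5
print("endblock y-100",toC(back(q([[262,208],[613,210]]),.119,c)))
print("bed end y-135",toC(back(q([[230,259],[637,262]]),.085,c)))
print("facing front top",toC(back(q([[219,69],[665,71]]),.111,c)),toC(back(q([[219,69],[665,71]]),.114,c)))
print("tenon ends",toC(back(q([[260,45],[380,44],[500,43],[622,44]]),.114-.02,c)))
w=1.45;x,y=cw(34*np.sin(w),-209);z=.099+.034*np.cos(w)-.011
go(([x,y,z+.08],83.5,2),([x,y,z],83.5,4))
```

```text
endblock y-100 [[-94.2, -100.2], [96.3, -100.5]]
bed end y-135 [[-126.5, -134.7], [131.5, -136.0]]
facing front top [[-114.6, -28.4], [120.4, -27.6]] [[-113.5, -29.0], [118.8, -28.2]]
tenon ends [[-96.7, -13.3], [-30.8, -13.5], [34.9, -12.4], [103.1, -11.2]]
at [ 0.5501 -0.2212  0.2439] ang 83.58
dp [[-30.6, 27.9, 35.9], [-30.6, 27.9, 35.9]] rot [-0.02, -0.01, 0.04]
dp [[0.0, -0.0, 20.0], [0.0, -0.0, 20.0], [0.0, -0.0, 20.0], [0.0, -0.0, 20.0]] rot [0.0, 0.0, 0.0]
```

Request:
{"name": "drive_tool", "arguments": {"dp": [[-30.6,27.9,36],[-30.6,27.9,36],[0,0,0],[0,0,25],[0,0,25],[0,0,20],[0,0,10],[0,0,0]], "rotation": [[0,0,0],[0,0,0],[0,0,0],[0,0,0],[0,0,0],[0,0,0],[0,0,0],[0,0,0]]}}

```text
t: 28.45
tool_pos: [0.5988, -0.2892, 0.0922]
ee_rot: [0.746, 0.666, -0.0, -0.0]
force: [0.5, 0.6, -0.3]
grip_width: 0.0462
finger_force: 0.0
```

Request:
{"name": "drive_tool", "arguments": {"dp": [[0,0,0],[0,0,0],[0,0,0],[0,0,0],[0,0,0],[0,0,0],[0,0,0],[0,0,0]], "rotation": [[0,0,0],[0,0,0],[0,0,0],[0,0,0],[0,0,0],[0,0,0],[0,0,0],[0,0,0]], "jaw": 10, "squeeze": 40}}

```text
t: 29.45
tool_pos: [0.5996, -0.2898, 0.0929]
ee_rot: [0.746, 0.666, 0.0, 0.001]
force: [5.1, -0.2, 5.0]
grip_width: 0.0217
finger_force: 39.5
```

Run:
```python
from h import *
s=sensors.read_state();p=s["tool_pos"];print(p,s["force"],s["grip_width"])
k,sn=np.cos(CA),np.sin(CA);d=(p[:2]-CL)*1000;X,Y=k*d[0]+sn*d[1],-sn*d[0]+k*d[1];print(X,Y,(p[2]+.011-.099)*1000)
```

```text
[ 0.59955847 -0.28978775  0.09286025] [ 5.10003362 -0.21659549  5.01181181] 0.0217173296646106
34.83693068577127 -210.3946608935596 4.860246290346107
```

```bash
cat >> h.py <<'E'
def arc(w0,dw,n=8,r=34):
    w=w0+np.arange(n+1)*dw/n
    print(w[-1].round(3),[[0,round(a,1),round(b,1)] for a,b in zip(r*np.diff(np.sin(w)),-r*np.diff(np.cos(w)))])
E
python3 - <<'E'
from h import *
arc(1.40,np.pi/2)
E
```

```text
2.971 [[0, np.float64(0.5), np.float64(6.6)], [0, np.float64(-0.8), np.float64(6.6)], [0, np.float64(-2.1), np.float64(6.3)], [0, np.float64(-3.3), np.float64(5.8)], [0, np.float64(-4.4), np.float64(5.0)], [0, np.float64(-5.3), np.float64(4.1)], [0, np.float64(-6.0), np.float64(3.0)], [0, np.float64(-6.4), np.float64(1.8)]]
```

Request:
{"name": "drive_tool", "arguments": {"dp": [[0,0.5,6.6],[0,-0.8,6.6],[0,-2.1,6.3],[0,-3.3,5.8],[0,-4.4,5],[0,-5.3,4.1],[0,-6,3],[0,-6.4,1.8]], "rotation": [[0,0,0],[0,0,0],[0,0,0],[0,0,0],[0,0,0],[0,0,0],[0,0,0],[0,0,0]]}}

```text
t: 30.45
tool_pos: [0.5724, -0.2866, 0.0551]
ee_rot: [0.746, 0.666, 0.001, 0.002]
force: [4.1, 4.2, 20.0]
grip_width: 0.0217
finger_force: 41.0
```

```bash
cat >> h.py <<'E'
def st():
    s=sensors.read_state();p=s["tool_pos"];k,sn=np.cos(CA),np.sin(CA);d=(p[:2]-CL)*1000;f=s["force"]
    print("t",s["t"],"X,Y,zo",round(k*d[0]+sn*d[1],2),round(-sn*d[0]+k*d[1],2),round((p[2]-.088)*1000,2),"Fx,Fy,Fz",(k*f[0]+sn*f[1]).round(1),(-sn*f[0]+k*f[1]).round(1),f[2].round(1),"g",s["grip_width"].round(4),"dq",abs(s["dq"]).max().round(3))
E
python3 - <<'E'
from h import *
st();arc(2.971,np.pi)
E
```

```text
Traceback (most recent call last):
  File "h.py", line 37, in st
    print("t",s["t"],"X,Y,zo",round(k*d[0]+sn*d[1],2),round(-sn*d[0]+k*d[1],2),round((p[2]-.088)*1000,2),"Fx,Fy,Fz",(k*f[0]+sn*f[1]).round(1),(-sn*f[0]+k*f[1]).round(1),f[2].round(1),"g",s["grip_width"].round(4),"dq",abs(s["dq"]).max().round(3))
                                                                                                                                                                                           ^^^^^^^^^^^^^^^^^^^^^
AttributeError: 'float' object has no attribute 'round'
```

```bash
sed -i 's/,"Fx,Fy,Fz".*$/,"F",np.round([k*f[0]+sn*f[1],-sn*f[0]+k*f[1],f[2]],1),"g",s["grip_width"],"dq",np.abs(s["dq"]).max().round(3))/' h.py
python3 - <<'E'
from h import *
st()
E
```

```text
t 30.45 X,Y,zo 7.48 -210.35 -32.9 F [ 3.6  4.6 20. ] g 0.02173523678238635 dq 0.143
```

Run:
```python
from h import *
arc(2.971,2.4)
```

```text
5.371 [[0, np.float64(-10.2), np.float64(0.2)], [0, np.float64(-9.8), np.float64(-2.8)], [0, np.float64(-8.5), np.float64(-5.6)], [0, np.float64(-6.5), np.float64(-7.8)], [0, np.float64(-3.9), np.float64(-9.4)], [0, np.float64(-0.9), np.float64(-10.1)], [0, np.float64(2.1), np.float64(-9.9)], [0, np.float64(4.9), np.float64(-8.9)]]
```

Request:
{"name": "drive_tool", "arguments": {"dp": [[0,-9.7,-1.2],[0,-9.8,-3.8],[0,-8.5,-5.6],[0,-6.5,-7.8],[0,-3.9,-9.4],[0,-0.9,-10.1],[0,2.1,-9.9],[0,4.9,-8.9]], "rotation": [[0,0,0],[0,0,0],[0,0,0],[0,0,0],[0,0,0],[0,0,0],[0,0,0],[0,0,0]]}}

```text
t: 31.45
tool_pos: [0.5378, -0.2825, 0.1084]
ee_rot: [0.746, 0.666, -0.001, -0.002]
force: [2.3, -3.9, -14.2]
grip_width: 0.0216
finger_force: 39.6
```

Run:
```python
from h import *
st();arc(5.371,2.4)
```

```text
t 31.45 X,Y,zo -27.31 -210.19 20.42 F [  2.7  -3.6 -14.2] g 0.021561523567408133 dq 0.181
7.771 [[0, np.float64(7.4), np.float64(-7.0)], [0, np.float64(9.1), np.float64(-4.5)], [0, np.float64(10.0), np.float64(-1.6)], [0, np.float64(10.1), np.float64(1.4)], [0, np.float64(9.2), np.float64(4.3)], [0, np.float64(7.5), np.float64(6.8)], [0, np.float64(5.2), np.float64(8.8)], [0, np.float64(2.3), np.float64(9.9)]]
```

Request:
{"name": "drive_tool", "arguments": {"dp": [[0,7.4,-6.3],[0,9.1,-4.5],[0,10,-1.6],[0,10.1,1.4],[0,9.2,4.3],[0,7.5,6.8],[0,5.2,8.8],[0,2.3,9.9]], "rotation": [[0,0,0],[0,0,0],[0,0,0],[0,0,0],[0,0,0],[0,0,0],[0,0,0],[0,0,0]]}}

```text
t: 32.45
tool_pos: [0.6, -0.2898, 0.092]
ee_rot: [0.746, 0.666, -0.0, 0.0]
force: [-4.8, 0.5, 8.3]
grip_width: 0.0215
finger_force: 41.7
```

Run:
```python
from h import *
st();arc(7.771,1.5)
```

```text
t 32.45 X,Y,zo 35.26 -210.34 3.96 F [-4.8 -0.1  8.3] g 0.021488025281224926 dq 0.129
9.271 [[0, np.float64(-0.1), np.float64(6.4)], [0, np.float64(-1.3), np.float64(6.2)], [0, np.float64(-2.4), np.float64(5.9)], [0, np.float64(-3.5), np.float64(5.3)], [0, np.float64(-4.4), np.float64(4.6)], [0, np.float64(-5.2), np.float64(3.7)], [0, np.float64(-5.8), np.float64(2.7)], [0, np.float64(-6.2), np.float64(1.6)]]
```

Request:
{"name": "drive_tool", "arguments": {"dp": [[0,-0.1,6],[0,-1.3,6],[0,-2.4,5.7],[0,-3.5,5.2],[0,-4.4,4.6],[0,-5.2,3.7],[0,-5.8,2.7],[0,-6.2,1.6]], "rotation": [[0,0,0],[0,0,0],[0,0,0],[0,0,0],[0,0,0],[0,0,0],[0,0,0],[0,0,0]]}}

```text
t: 33.45
tool_pos: [0.5723, -0.2866, 0.0559]
ee_rot: [0.746, 0.666, 0.001, 0.002]
force: [8.3, -2.6, -3.3]
grip_width: 0.0219
finger_force: 40.8
```

Run:
```python
from h import *
st();arc(9.271,.7)
s=optics.capture("scene");t=optics.capture("top")
a=cv2.resize(s[125:265,150:310],(457,400),interpolation=cv2.INTER_CUBIC);b=cv2.resize(t[85:235,220:340],(320,400),interpolation=cv2.INTER_CUBIC)
cv2.imwrite("pics/cmp.png",np.hstack([a,b]));st()
```

```text
t 33.45 X,Y,zo 7.38 -210.32 -32.07 F [ 8.5 -1.7 -3.3] g 0.02187014407570943 dq 0.146
9.971 [[0, np.float64(-3.0), np.float64(0.3)], [0, np.float64(-3.0), np.float64(0.1)], [0, np.float64(-3.0), np.float64(-0.2)], [0, np.float64(-2.9), np.float64(-0.5)], [0, np.float64(-2.9), np.float64(-0.7)], [0, np.float64(-2.8), np.float64(-1.0)], [0, np.float64(-2.7), np.float64(-1.2)], [0, np.float64(-2.6), np.float64(-1.4)]]
t 33.55 X,Y,zo 6.44 -210.31 -32.25 F [ 3.3 -1.1 -3.6] g 0.02185701020225051 dq 0.016
```

View pics/cmp.png

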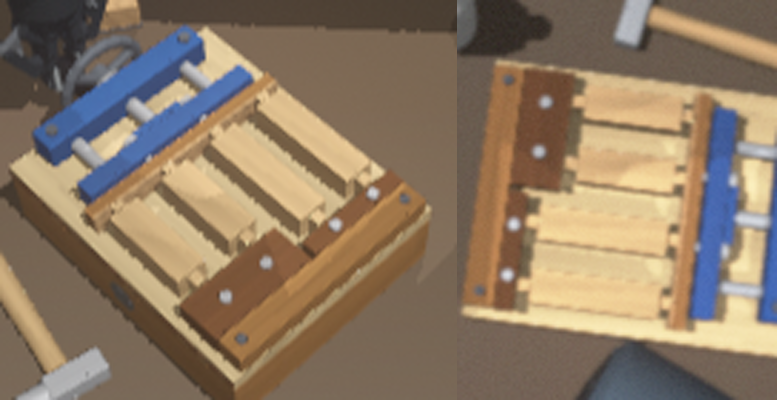

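Left: scene crop. Right: top crop. All four rails are parallel in their rows, with the facing nearly at their near ends. I'll keep winding in slower steps.

Request:
{"name": "drive_tool", "arguments": {"dp": [[0,-3,0.3],[0,-3,0.1],[0,-3,-0.2],[0,-2.9,-0.5],[0,-2.9,-0.7],[0,-2.8,-1],[0,-2.7,-1.2],[0,-2.6,-1.4]], "rotation": [[0,0,0],[0,0,0],[0,0,0],[0,0,0],[0,0,0],[0,0,0],[0,0,0],[0,0,0]]}}

```text
t: 34.55
tool_pos: [0.5487, -0.2839, 0.0602]
ee_rot: [0.746, 0.666, 0.0, 0.001]
force: [5.6, -2.1, -4.3]
grip_width: 0.022
finger_force: 40.7
```

```bash
cat >> h.py <<'E'
def feel():
    s=sensors.read_state();p=s["tool_pos"];k,sn=np.cos(CA),np.sin(CA);d=(p[:2]-CL)*1000;f=s["force"]
    X=k*d[0]+sn*d[1]-1.1;Z=(p[2]-.088)*1000-.9;w=np.arctan2(X,Z)%(2*np.pi)+2*np.pi;F=k*f[0]+sn*f[1]
    print("w",w.round(3),"r",np.hypot(X,Z).round(2),"resist",-(F*np.cos(w)-f[2]*np.sin(w)).round(1),"radial",(F*np.sin(w)+f[2]*np.cos(w)).round(1));return w
E
python3 - <<'E'
from h import *
w=feel();arc(9.971,.3)
E
```

```text
w 9.972 r 33.62 resist 7.2 radial 0.6
10.271 [[0, np.float64(-1.1), np.float64(-0.7)], [0, np.float64(-1.1), np.float64(-0.7)], [0, np.float64(-1.0), np.float64(-0.8)], [0, np.float64(-1.0), np.float64(-0.8)], [0, np.float64(-1.0), np.float64(-0.8)], [0, np.float64(-0.9), np.float64(-0.9)], [0, np.float64(-0.9), np.float64(-0.9)], [0, np.float64(-0.9), np.float64(-0.9)]]
```

Request:
{"name": "drive_tool", "arguments": {"dp": [[0,-1,-0.6],[0,-1,-0.6],[0,-0.9,-0.7],[0,-0.9,-0.7],[0,-0.9,-0.7],[0,-0.8,-0.8],[0,-0.8,-0.8],[0,-0.8,-0.8]], "rotation": [[0,0,0],[0,0,0],[0,0,0],[0,0,0],[0,0,0],[0,0,0],[0,0,0],[0,0,0]]}}

```text
t: 35.55
tool_pos: [0.5415, -0.283, 0.0659]
ee_rot: [0.746, 0.666, 0.0, 0.0]
force: [5.0, -0.8, -4.4]
grip_width: 0.0217
finger_force: 40.7
```

Run:
```python
from h import *
w=feel();arc(w,.2)
```

```text
w 10.245 r 33.75 resist 6.6 radial -0.7
10.445 [[0, np.float64(-0.6), np.float64(-0.6)], [0, np.float64(-0.6), np.float64(-0.6)], [0, np.float64(-0.5), np.float64(-0.7)], [0, np.float64(-0.5), np.float64(-0.7)], [0, np.float64(-0.5), np.float64(-0.7)], [0, np.float64(-0.5), np.float64(-0.7)], [0, np.float64(-0.5), np.float64(-0.7)], [0, np.float64(-0.5), np.float64(-0.7)]]
```

Request:
{"name": "drive_tool", "arguments": {"dp": [[0,-0.6,-0.6],[0,-0.6,-0.6],[0,-0.5,-0.7],[0,-0.5,-0.7],[0,-0.5,-0.7],[0,-0.5,-0.7],[0,-0.5,-0.7],[0,-0.5,-0.7]], "rotation": [[0,0,0],[0,0,0],[0,0,0],[0,0,0],[0,0,0],[0,0,0],[0,0,0],[0,0,0]]}}

```text
t: 36.55
tool_pos: [0.5377, -0.2825, 0.0708]
ee_rot: [0.746, 0.666, 0.0, 0.001]
force: [9.8, -3.5, -12.0]
grip_width: 0.0216
finger_force: 40.2
```

Run:
```python
from h import *
w=feel();arc(w,.2)
```

```text
w 10.431 r 33.77 resist 15.6 radial -2.1
10.631 [[0, np.float64(-0.4), np.float64(-0.7)], [0, np.float64(-0.4), np.float64(-0.7)], [0, np.float64(-0.4), np.float64(-0.7)], [0, np.float64(-0.4), np.float64(-0.8)], [0, np.float64(-0.4), np.float64(-0.8)], [0, np.float64(-0.4), np.float64(-0.8)], [0, np.float64(-0.3), np.float64(-0.8)], [0, np.float64(-0.3), np.float64(-0.8)]]
```

Resistance is now about 9 N above free running, which is snug. I'll let go and lift straight up.

Request:
{"name": "drive_tool", "arguments": {"dp": [[0,0,0],[0,0,0],[0,0,0],[0,0,0],[0,0,-25],[0,0,-45],[0,0,-50],[0,0,-50]], "rotation": [[0,0,0],[0,0,0],[0,0,0],[0,0,0],[0,0,0],[0,0,0],[0,0,0],[0,0,0]], "jaw": 46}}

```text
t: 37.55
tool_pos: [0.5365, -0.2823, 0.2428]
ee_rot: [0.746, 0.666, -0.0, -0.0]
force: [0.1, -0.3, 1.2]
grip_width: 0.0461
finger_force: 0.0
```

Run:
```python
from h import *
s=optics.capture("scene");t=optics.capture("top")
a=cv2.resize(s[125:265,150:310],(457,400),interpolation=cv2.INTER_CUBIC);b=cv2.resize(t[85:235,220:340],(320,400),interpolation=cv2.INTER_CUBIC)
cv2.imwrite("pics/end.png",np.hstack([a,b]))
```

```text
(no output)
```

View pics/end.png

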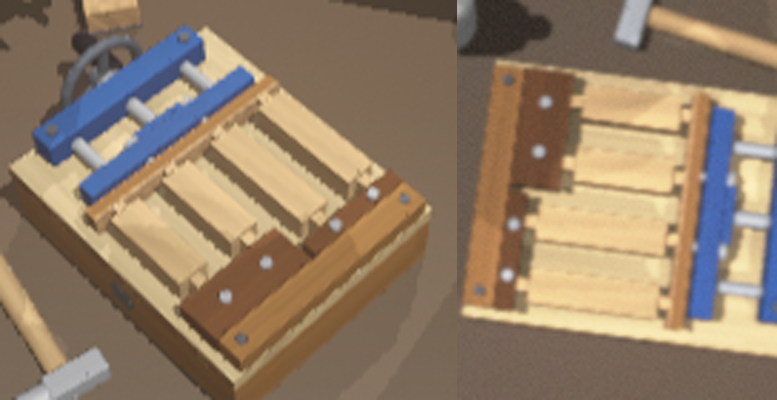

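The rails are flat and parallel, their far tenons (top crop, about u=575 and u=530) reach the stops, and the facing (u≈695) bears on the near ends.

```bash
python3 -c "
from workcell import bot
print(bot.hand_in())"
```

```text
the job is handed in; nothing more can be done
None
```

I laid the four rails in their rows, wound the jaw to about 9 N above free running (within the 5–12 N snug range), let go, and handed the job in at about 38 s; no verdict came back.

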